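# Pack the blue set into the culture-hood tray

## Robot

A 7-joint arm with a two-finger parallel gripper is mounted at the origin on the work surface. World frame = base frame: x ahead of the robot, y to its left, z up, the work surface at z = 0. Lengths are in mm, angles in rad, forces in N, time in s.
With the tool pointing down it reaches from about 400 to 850 mm from the base axis. Payload 4.4 kg.
Tool frame: the origin (TCP) lies at the very end of the fingers, on their centre line; the grasp point (between the pads) lies 19 mm behind it; x points along the fingers, z is the direction in which the jaws open and shut, and the axes are right-handed (so a half turn about x gives the same grasp; the last joint's range is limited). The gripper opens to 94 mm and grips with 3 to 60 N. Pads are 16 mm wide; open, the fingers measure 119 mm over their backs; the gripper's body (75 mm by 177 mm) begins 78 mm behind the grasp point.
Start: joints at [-1.272, 0.628, 0.038, 1.517, -0.027, 0.996, -0.02], TCP at [231.872, 607.251, 205.478] pointing down, gripper open.
Joint ranges: [-3.06, 3.06], [-0.37, 2.12], [-1.25, 1.32], [0.18, 2.47], [-1.1, 4.24], [0.23, 1.98], [-2.94, 2.94]. Speed limits (rad/s): [2.57, 2.57, 3.14, 3.14, 3.14, 3.14, 3.14].

## Interface

Orientations are given as a unit quaternion [x, y, z, w].
In Python, from plant import * gives the robot as it stands. Calls block until the motion is done:
- move_to(position, orientation): joint-space move of the TCP to a pose.
- move_l(position, rotation=None, max_speed=150, contact_N=None): straight line of the TCP; rotation=None keeps the orientation; max_speed is the mean speed in mm/s. With contact_N (N) it stops when the force on the tool has changed by that much, and returns True; else False.
- movej(angles): joint-space move.
- release() and close_gripper(): open the fingers fully, or close them until they stop; the grip force is fixed at half the most.
- wait(seconds).
- ik(position, orientation): joint angles nearest the present ones, or None.
- get_image(name): name is "scene" or "top" or "wrist"; returns the picture (384x512x3 uint8, red, green, blue); there is no depth.
- camera_info(name): a dict with "fx", "fy", "cx", "cy" (pixels), "rvec" (rotation vector, rad) and "tvec" (3), from world to camera coordinates, as OpenCV has them. Camera axes: x right, y down, z forward; pixel columns grow to the right and rows downward; lengths in mm; the calibration is good to about 2 mm. A picture is of the moment at which its call begins: read the wrist's pose just before it. camera_info takes no time and is no camera call; for the wrist camera it gives the pose at the moment of the call.
A pose or a line that the arm cannot do raises Unreachable and nothing moves.
- hand_in(): hands the job in, once; it reports no verdict.
Readings, each from a call of its own:
- get_clock(): time.
- get_joint_pos(): joint angles.
- get_joint_velocities(): joint speeds.
- get_joint_efforts(): joint torques, N m.
- get_position(): TCP position.
- get_tcp_rot(): TCP orientation.
- get_contact_force(): force on the tool from outside, world axes, zero at the start.
- get_torque(): the same for the moment, N m.
- get_opening(): finger opening in mm.
Only numpy, scipy, OpenCV 4.12 (cv2) and the standard library are available. Lean on these libraries where they do the work, as an engineer would, in place of code of your own. Each camera call takes 0.05 s, during which the arm holds its last target.

## Task

Pack the tray for the culture hood: stand each of the four blue-marked items (round medium bottle, square buffer bottle, small amber supplement bottle, slide box) upright in the foam recess cut to its shape, right down on the recess floor. Set each one down rather than dropping it, and leave the two orange-marked look-alikes of the other cell line where they stand, outside the tray.

Things in the scene. Friction and masses are not known exactly. Their poses are not given: they have to be found in the camera images.
- medium_c (a point): medium bottle: white round bottle with BLUE screw cap and blue label band, body 60 mm in diameter up to 66 mm, narrow neck (36 mm) from 70 to 82 mm, cap 42 mm in diameter from 82 to 104 mm above its foot; stands upright. The point is on its axis half-way up, 52 mm above its foot; z up along the bottle. About 0.16 kg
- buffer_c (a point): buffer bottle: white square bottle with BLUE screw cap, body 44 x 44 mm up to 56 mm, neck 25 mm in diameter from 56 to 70 mm, cap 32 mm in diameter from 70 to 90 mm above its foot; stands upright. The point is on its axis half-way up, 45 mm above its foot; x and y along the sides of the square, z up. About 0.10 kg
- supplement_c (a point): supplement bottle: small round amber bottle with BLUE cap, body 34 mm in diameter up to 40 mm, neck 20 mm in diameter from 46 to 54 mm, cap 24 mm in diameter from 54 to 74 mm above its foot; stands upright. The point is on its axis half-way up, 37 mm above its foot; z up. About 0.05 kg
- slides_c (a point): box of counting slides: white carton with BLUE top, 76 mm long (its x), 30 mm wide (its y), 70 mm tall (its z, up), standing on the bench. The point is its centre, 35 mm above its foot. About 0.07 kg
- other_medium_c (a point): look-alike of the medium bottle, same shape and size but with ORANGE cap and band: belongs to another cell line. The point is on its axis, 52 mm above its foot; z up
- other_slides_c (a point): look-alike of the slide box, same shape and size but with ORANGE top: belongs to another cell line. The point is its centre, 35 mm above its foot; x along its length, z up
- ins_round: grey foam insert 107 x 107 x 30 mm, one of four lying 2 x 2 in changing order in a fixed, low aluminium tray (226 mm square, rim 26 mm above the bench). Has the LARGE ROUND recess, 74 mm in diameter, for the medium bottle. Recess centred, dark floor, 22 mm deep. Origin: centre of its underside, 4 mm above the bench; recess floor 8 mm, top 30 mm above the origin; x, y along its sides, z up.
- ins_square: grey foam insert 107 x 107 x 30 mm, one of four lying 2 x 2 in changing order in a fixed, low aluminium tray (226 mm square, rim 26 mm above the bench). Has the SQUARE recess, 58 x 58 mm, sides along x and y, for the buffer bottle. Recess centred, dark floor, 22 mm deep. Origin: centre of its underside, 4 mm above the bench; recess floor 8 mm, top 30 mm above the origin; x, y along its sides, z up.
- ins_small: grey foam insert 107 x 107 x 30 mm, one of four lying 2 x 2 in changing order in a fixed, low aluminium tray (226 mm square, rim 26 mm above the bench). Has the SMALL ROUND recess, 48 mm in diameter, for the supplement bottle. Recess centred, dark floor, 22 mm deep. Origin: centre of its underside, 4 mm above the bench; recess floor 8 mm, top 30 mm above the origin; x, y along its sides, z up.
- ins_slot: grey foam insert 107 x 107 x 30 mm, one of four lying 2 x 2 in changing order in a fixed, low aluminium tray (226 mm square, rim 26 mm above the bench). Has the OBLONG recess, 90 mm along its x and 44 mm along its y, for the slide box. Recess centred, dark floor, 22 mm deep. Origin: centre of its underside, 4 mm above the bench; recess floor 8 mm, top 30 mm above the origin; x, y along its sides, z up.

How it is judged:
By the outcome, as a careful person would: the job done as asked, in the order asked, and still so for the second after the job is handed in, with the robot touching nothing.
It also fails if it takes over 118 s, if anything falls off the work surface, if the arm or the gripper's body presses on something with over 40 N, if the wrist force passes 120 N, or if a joint passes its speed limit or range.

## Working session

There is one attempt and no reset: what is moved stays moved. The work goes in short steps, each a Python script; the robot and the scene stay as the last script left them, time stands still between calls to the robot, and variables do not carry over. Pictures are saved under pics/ and viewed, and the job is handed in when it is done.

```bash
mkdir -p pics; ls
python3 - <<'E'
from plant import *
import cv2
for n in ["scene","top","wrist"]:
    i=get_image(n); cv2.imwrite(f"pics/{n}0.png",i[:,:,::-1]); c=camera_info(n); print(n,c)
print(get_clock(),get_position(),get_tcp_rot(),get_opening())
E
```

```text
pics
scene {'fx': 399.4893174260388, 'fy': 399.4893174260388, 'cx': 254.81502677377526, 'cy': 187.77417233178824, 'rvec': array([ 1.91132439,  1.25276837, -0.61164966]), 'tvec': array([-215.74391694, -261.99599752, 1535.6185117 ])}
top {'fx': 489.6125558840354, 'fy': 489.6125558840354, 'cx': 253.4503908656387, 'cy': 191.0098943414262, 'rvec': array([ 2.13010511, -2.18752944,  0.1202884 ]), 'tvec': array([   5.20763024,  540.3550031 , 1546.65411813])}
wrist {'fx': 307.17126147856914, 'fy': 307.17126147856914, 'cx': 256.0552340036942, 'cy': 195.30362909394364, 'rvec': array([-2.4018438 , -1.65328571, -0.21962104]), 'tvec': array([-650.34092845,  -26.66713863,  390.23863788])}
0.15 [231.68582376 606.78125349 204.79159194] [-0.40130357  0.58280744  0.40073744  0.58197976] 93.75731543195494
```

View pics/scene0.png

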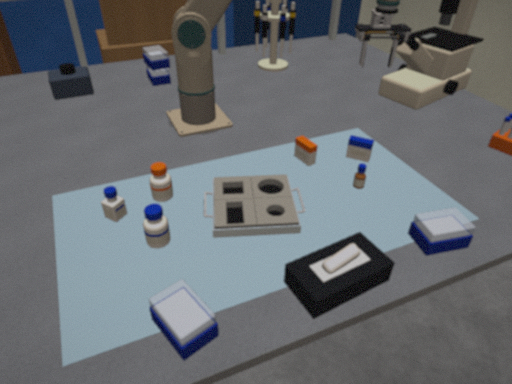

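View pics/top0.png

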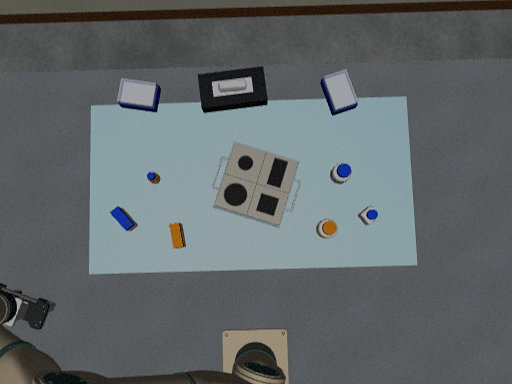

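View pics/wrist0.png

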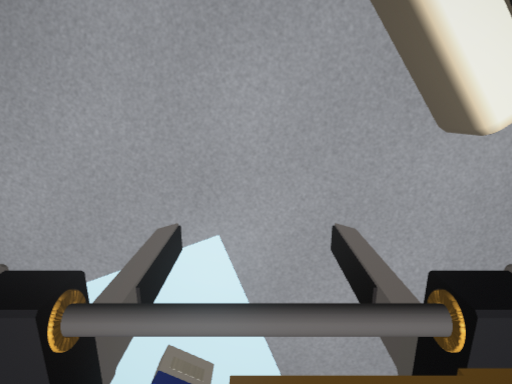

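The top view shows the tray at about (257,183). Blue-marked items:
- medium bottle (343,171)
- buffer bottle (371,215)
- supplement bottle (152,177)
- slide box (122,218)

The orange look-alikes are at (328,229) and (178,235). The recesses are the small one (245,162), slot (278,173), large round (235,194) and square (268,205). Next I'll measure these.

```bash
cat > h.py <<'E'
from plant import *
import numpy as np, cv2
from scipy.spatial.transform import Rotation as R
def ray(c,uv,z):
    """pixels -> world points on plane z"""
    uv=np.atleast_2d(uv).astype(float); Rm=cv2.Rodrigues(np.array(c['rvec']))[0]; o=-Rm.T@np.array(c['tvec'])
    d=np.c_[(uv[:,0]-c['cx'])/c['fx'],(uv[:,1]-c['cy'])/c['fy'],np.ones(len(uv))]@Rm
    return o+d*((z-o[2])/d[:,2])[:,None]
def blobs(m,amin=20,amax=1e9):
    cs,_=cv2.findContours(m.astype(np.uint8),cv2.RETR_EXTERNAL,cv2.CHAIN_APPROX_NONE)
    return [c[:,0,:] for c in cs if amin<cv2.contourArea(c)<amax]
def masks(im):
    h=cv2.cvtColor(im,cv2.COLOR_RGB2HSV); H,S,V=[h[...,k].astype(int) for k in range(3)]
    return dict(blue=(H>105)&(H<130)&(S>150)&(V>60), orange=(H<20)&(S>160)&(V>120), dark=(V<70))
def down(yaw):
    # tool x down, jaw axis z along (cos yaw, sin yaw,0)
    x=np.array([0,0,-1.]); z=np.array([np.cos(yaw),np.sin(yaw),0]); y=np.cross(z,x)
    return R.from_matrix(np.c_[x,y,z]).as_quat()
def world(c,cont,z):
    p=ray(c,cont,z)[:,:2].astype(np.float32); return cv2.minAreaRect(p)
E
python3 - <<'E'
from h import *
im=cv2.imread('pics/top0.png')[:,:,::-1].copy(); c=camera_info('top'); m=masks(im)
for k,z,a in (('blue',80,15),('orange',80,15),('dark',12,60)):
    for b in blobs(m[k],a,2000):
        ctr=(b.min(0)+b.max(0))/2
        if 85<ctr[0]<420 and 110<ctr[1]<275:
            r=world(c,b,z); print(k,ctr,np.round(r[0],1),np.round(r[1],1),round(r[2],1))
print('cam',-cv2.Rodrigues(c['rvec'])[0].T@c['tvec'])
print(R.from_quat(get_tcp_rot()).as_matrix().round(2))
E
```

```text
blue [372.5 214. ] [ 452.9 -376.5] [28.2 24.8] 88.5
blue [121. 218.] [461.6 403.5] [75.9 30.7] 41.7
blue [150.5 175.5] [593.  313.7] [21.3 21. ] 62.0
blue [344. 170.] [ 593.3 -294.9] [37.6 38.4] 87.4
orange [176.  235.5] [404.1 234.3] [74.  28.8] 9.5
orange [329.  227.5] [ 415.5 -240.8] [36.8 39.7] 43.0
dark [267.5 204. ] [498.9 -52.1] [57.7 57.8] 70.1
dark [235. 194.] [533.5  51. ] [71.7 71.7] 62.4
dark [277.  172.5] [602.  -87.4] [44.7 89.3] 70.7
dark [245.  162.5] [637.7  16.2] [44.6 44.4] 43.2
cam [ 356.89062891  -14.7922524  1598.92460053]
[[-0.   -0.93  0.36]
 [-0.    0.36  0.93]
 [-1.    0.   -0.  ]]
```

```bash
cat >> h.py <<'E'
def cam_in_tool():
    c=camera_info('wrist'); Rm=cv2.Rodrigues(np.array(c['rvec']))[0]; o=-Rm.T@np.array(c['tvec'])
    T=R.from_quat(get_tcp_rot()).as_matrix(); return T.T@(o-np.array(get_position())), T.T@Rm.T
def snap(name):
    c=camera_info('wrist'); im=get_image('wrist'); cv2.imwrite(f'pics/{name}.png',im[:,:,::-1]); return c,im
E
python3 - <<'E'
from h import *
print(cam_in_tool())
d=np.radians
for nm,p,ys in (('slides',(461.6,403.5,220),(131.7,-48.3)),('slot',(602,-87.4,220),(70.7,-109.3)),('supp',(593,314,220),(0,45,90,135,-45,-90,-135,180)),('med',(593,-295,220),(0,45,90,135,-45,-90,-135,180)),('buf',(453,-376,220),(0,45,90,135,-45,-90,-135,180)),('small',(637,16,220),(70,-110,-20,160))):
    for y in ys:
        q=ik(p,down(d(y))); print(nm,y,None if q is None else np.round(q,2))
E
```

```text
(array([-178.82757081,   75.94888329,    0.62758226]), array([[-1.35431422e-03, -2.61164420e-01,  9.65293381e-01],
       [-3.24308929e-04, -9.65294101e-01, -2.61165070e-01],
       [ 9.99999030e-01, -6.66752831e-04,  1.22261358e-03]]))
slides 131.7 [-0.61  0.57 -0.25  1.6   0.16  0.99  1.39]
slides -48.3 [-1.12  0.62  0.59  1.62 -0.39  1.02 -1.25]
slot 70.7 [-0.03  0.56  0.21  1.63 -0.13  0.97  1.45]
slot -109.3 [-0.4   0.7   0.89  1.64 -0.6   1.09 -1.26]
supp 0 [-0.72  0.67  0.35  1.44 -0.25  1.07 -0.33]
supp 45 [-0.61  0.65  0.15  1.44 -0.1   1.06  0.34]
supp 90 [-0.5   0.65 -0.05  1.43  0.03  1.06  1.02]
supp 135 [-0.38  0.66 -0.26  1.43  0.18  1.08  1.68]
supp -45 [-0.83  0.71  0.56  1.44 -0.4   1.11 -0.98]
supp -90 [-0.93  0.76  0.77  1.45 -0.55  1.16 -1.64]
supp -135 [-1.06  0.91  1.14  1.45 -0.84  1.32 -2.21]
supp 180 [-0.27  0.68 -0.47  1.43  0.33  1.11  2.35]
med 0 [ 0.01  0.75  0.78  1.48 -0.56  1.15  0.88]
med 45 [ 0.15  0.68  0.49  1.47 -0.34  1.08  1.49]
med 90 [ 0.27  0.65  0.26  1.47 -0.18  1.05  2.14]
med 135 [ 0.36  0.64  0.11  1.46 -0.08  1.05  2.84]
med -45 [-0.06  0.81  0.94  1.48 -0.68  1.21  0.2 ]
med -90 [-0.1   0.86  1.06  1.48 -0.77  1.26 -0.52]
med -135 [-0.12  0.9   1.14  1.48 -0.83  1.3  -1.26]
med 180 [-0.12  0.9   1.14  1.48 -0.83  1.3  -2.04]
buf 0 [ 0.21  0.62  0.72  1.69 -0.47  1.01  1.09]
buf 45 [ 0.16  0.65  0.82  1.69 -0.54  1.04  1.95]
buf 90 [ 0.27  0.59  0.6   1.69 -0.39  0.99  2.58]
buf 135 [ 0.83  0.53 -0.28  1.67  0.18  0.96  2.84]
buf -45 [ 0.21  0.62  0.71  1.69 -0.46  1.01  0.3 ]
buf -90 [ 0.03  0.79  1.15  1.69 -0.77  1.18 -0.19]
buf -135 [ 0.03  0.79  1.15  1.69 -0.77  1.18 -0.98]
buf 180 [ 0.03  0.79  1.15  1.69 -0.77  1.18 -1.76]
small 70 [-0.16  0.6   0.15  1.54 -0.1   1.01  1.24]
small -110 [-0.54  0.74  0.87  1.55 -0.6   1.13 -1.46]
small -20 [-0.39  0.65  0.55  1.55 -0.37  1.05 -0.09]
small 160 [ 0.11  0.61 -0.3   1.53  0.2   1.03  2.55]
```

Run:
```python
from h import *
t0=get_clock()
move_to((568,-18,330),down(np.radians(70.7))); print(get_clock()-t0, get_position())
c,im=snap('tray1'); m=masks(im)
for b in blobs(m['dark'],400,20000):
    r=world(c,b,12); print(b.min(0),b.max(0),np.round(r[0],1),np.round(r[1],1),round(r[2],1), np.round(world(c,b,34)[1],1))
```

```text
2.5500000000000003 [568.05468918 -16.76415204 329.76434966]
[167 335] [203 370] [ 872.8 -255.7] [102.   34.4] 15.5 [97.5 32.9]
[274 181] [302 208] [640.   16.3] [46.9 46.9] 71.7 [44.9 44.8]
[207 168] [234 220] [602.9 -89.9] [44.5 90. ] 70.8 [42.5 86. ]
[199 107] [237 145] [497.2 -53.7] [58.7 58.6] 71.1 [56.1 56. ]
[266 101] [313 149] [533.1  52.8] [74.3 74. ] 71.3 [71.  70.7]
```

View pics/tray1.png

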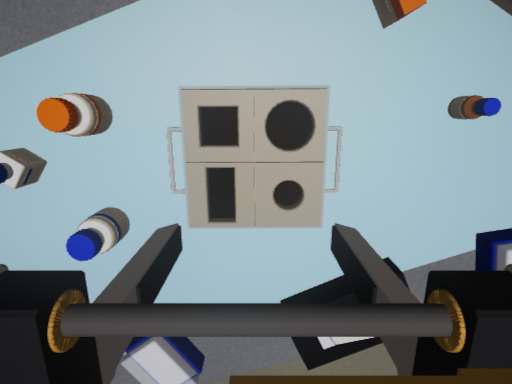

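The wrist view puts the recesses at square (218,126), large round (290,125), slot (221,194) and small round (288,195). The wrist and top estimates agree within 3 mm, and I'll use their averages. Next is the medium bottle.

```bash
cat >> h.py <<'E'
TY=70.9
HOLE=dict(square=(498,-52.9),round=(533.3,51.9),slot=(602.4,-88.6),small=(638.9,16.2))
def look(name,xy,z,yaw,zm,tz=270):
    move_to((xy[0],xy[1],tz),down(np.radians(yaw))); wait(0.2)
    c,im=snap(name); m=masks(im); out=[]
    for k in ('blue','orange'):
        for b in blobs(m[k],60):
            r=world(c,b,zm)
            if np.hypot(*(np.array(r[0])-xy))<60: out.append((k,b.min(0),b.max(0),np.round(r[0],1),np.round(r[1],1),round(r[2],1)))
    for o in out: print(*o)
    print('t',get_clock(),np.round(get_position(),1)); return out
E
python3 - <<'E'
from h import *
c=camera_info('top'); im=cv2.imread('pics/top0.png')[:,:,::-1].copy(); m=masks(im)
for b in blobs(m['blue'],15,2000):
    q=(b.min(0)+b.max(0))/2
    if 85<q[0]<420 and 110<q[1]<275: print(q,[np.round(world(c,b,z)[0],1) for z in (93,80,64,65)])
look('med1',(591,-293),104,70.9,93)
E
```

```text
[372.5 214. ] [array([ 452.1, -373.4]), array([ 452.9, -376.5]), array([ 453.9, -380.3]), array([ 453.9, -380. ])]
[121. 218.] [array([460.7, 400. ]), array([461.6, 403.5]), array([462.7, 408. ]), array([462.6, 407.7])]
[150.5 175.5] [array([591. , 310.9]), array([593. , 313.7]), array([595.5, 317.2]), array([595.3, 317. ])]
[344. 170.] [array([ 591.2, -292.5]), array([ 593.3, -294.9]), array([ 595.7, -297.8]), array([ 595.6, -297.7])]
blue [238 160] [273 195] [ 591.3 -290.2] [41.5 42.3] 71.0
t 4.0917 [ 591.7 -291.4  270.5]
```

View pics/med1.png

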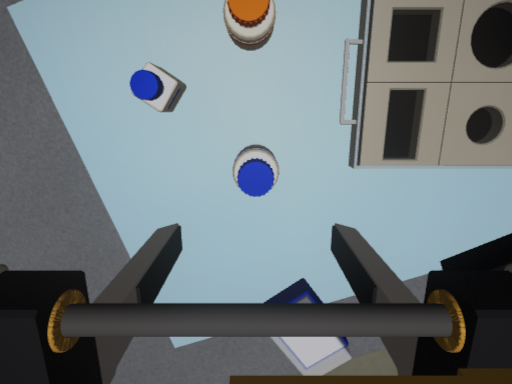

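The medium cap is at (256,178), which gives (591.3, -290.2) against (591.2, -292.5) from the top camera. I'll grasp at the mean of the two.

```bash
cat >> h.py <<'E'
def pick(xy,yaw,g,lift=190):
    """g: TCP height for grasp"""
    q=down(np.radians(yaw))
    move_to((xy[0],xy[1],g+60),q); move_l((xy[0],xy[1],g),max_speed=80); wait(0.2)
    print('pre',np.round(get_position(),1)); close_gripper(); wait(0.3)
    print('open',round(get_opening(),1),np.round(get_position(),1))
    move_l((xy[0],xy[1],lift),max_speed=120); wait(0.2)
    print('lifted',round(get_opening(),1),np.round(get_contact_force(),2),'t',get_clock())
E
python3 - <<'E'
from h import *
pick((591.3,-291.3),70.9,74)
c,im=snap('med2')
E
```

```text
pre [ 591.7 -291.5   74.6]
open 41.3 [ 591.3 -291.4   74. ]
lifted 41.5 [-0.54  0.05 -1.65] t 8.2667
```

View pics/med2.png

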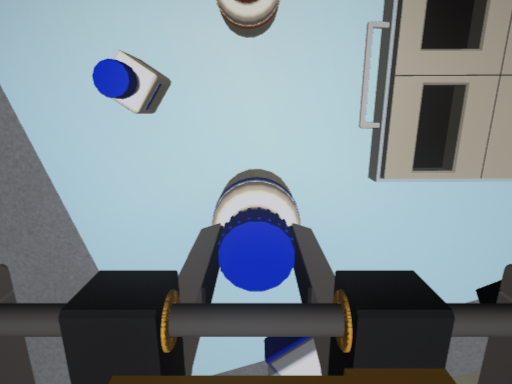

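The bottle is held by the cap, centred between the fingers at (257,256), and looks upright. The force reads -1.65 N in z, which matches its weight. Placing it now.

```bash
cat >> h.py <<'E'
def place(xy,yaw,g,above=190,opn=True):
    """g: TCP height above foot at grasp; floor at z=12"""
    q=down(np.radians(yaw)); fl=g+12
    move_to((xy[0],xy[1],above),q); wait(0.2)
    move_l((xy[0],xy[1],fl+28),max_speed=100); wait(0.2)
    print('at rim',np.round(get_position(),1))
    move_l((xy[0],xy[1],fl+4),max_speed=40); wait(0.2); 
    f0=np.array(get_contact_force()); p=np.array(get_position())
    hit=move_l((xy[0],xy[1],fl-5),max_speed=12,contact_N=2.5)
    print('hit',hit,np.round(get_position(),1),'floor TCP',fl,np.round(np.array(get_contact_force())-f0,1),'t',get_clock())
def leave(xy,z=230):
    release(); wait(0.3); p=get_position(); move_l((p[0],p[1],z),max_speed=150); print('open',round(get_opening(),1),'t',get_clock())
E
python3 - <<'E'
from h import *
place(HOLE['round'],TY,74)
im=get_image('scene'); cv2.imwrite('pics/s1.png',cv2.resize(im[100:280,150:350,::-1],None,fx=3,fy=3))
E
```

```text
at rim [533.8  52.  114.6]
hit True [533.4  51.8  85.9] floor TCP 86 [0.9 0.8 4.9] t 12.3417
```

View pics/s1.png

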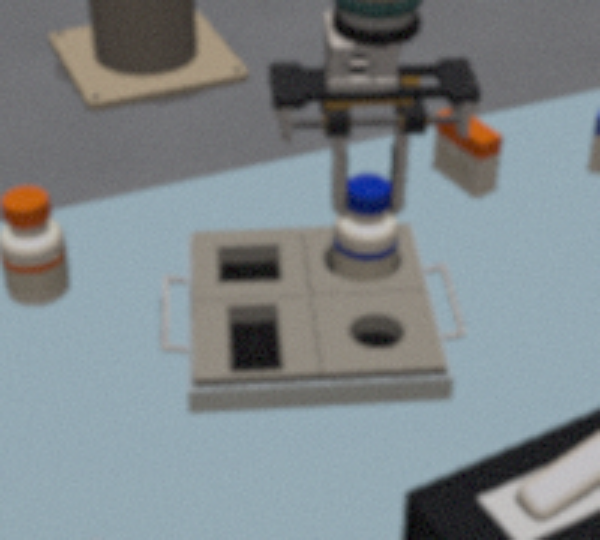

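The medium bottle touched down at TCP 85.9 against an expected 86, so it's on the recess floor. I'll release it and look at the buffer bottle.

Run:
```python
from h import *
leave(HOLE['round'])
look('buf1',(452.9,-376.5),90,50,80)
```

```text
open 93.8 t 14.7417
blue [244 163] [268 188] [ 453.2 -373.6] [29.4 31.1] 50.1
t 16.6 [ 453.5 -375.7  269.9]
```

View pics/buf1.png

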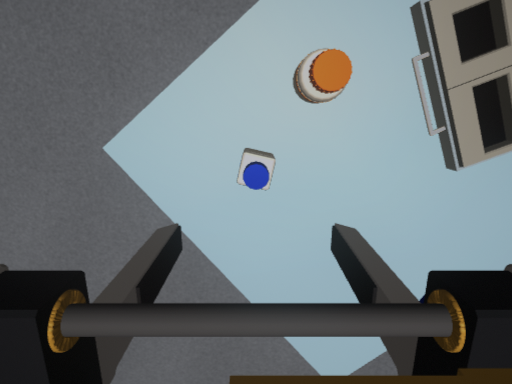

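The buffer cap is at (256,175), with the square body turned slightly. I'll zoom in to get its yaw.

Run:
```python
import cv2
i=cv2.imread('pics/buf1.png'); cv2.imwrite('pics/buf1z.png',cv2.resize(i[140:200,225:290],None,fx=9,fy=9,interpolation=cv2.INTER_CUBIC))
```

```text
(no output)
```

View pics/buf1z.png

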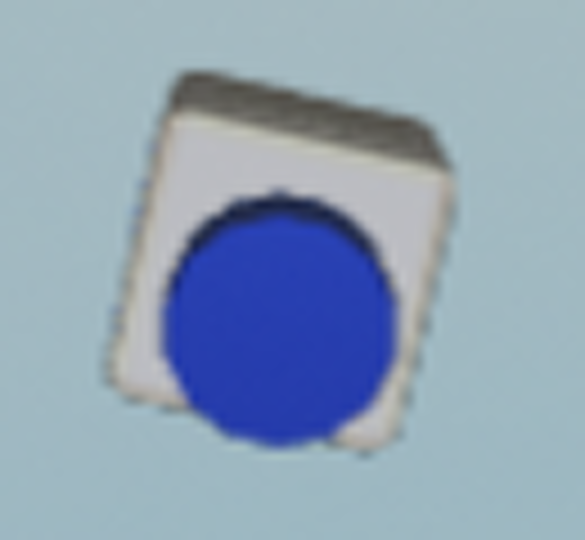

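Run:
```python
from h import *
c=camera_info('wrist')
z=np.array([(172,112),(448,172),(393,448),(112,385)])/9+[225,140]-0.45
p=ray(c,z,56)[:,:2]; print(p.round(1),p.mean(0).round(1))
e=np.roll(p,-1,0)-p; print(np.hypot(*e.T).round(1),np.degrees(np.arctan2(e[:,1],e[:,0])).round(1))
im=get_image('wrist')
h=cv2.cvtColor(im,cv2.COLOR_RGB2HSV).astype(int)
m=(((h[...,1]<40)&(h[...,2]>150))|masks(im)['blue']); m[:,:225]=0;m[:,290:]=0;m[:140]=0;m[200:]=0
for b in blobs(m,100): r=world(c,b,56); print(np.round(r[0],1),np.round(r[1],1),round(r[2],1))
```

```text
[[ 423.1 -369.4]
 [ 454.9 -344.7]
 [ 481.2 -376.4]
 [ 447.6 -401.8]] [ 451.7 -373.1]
[40.2 41.2 42.1 40.7] [  37.8  -50.3 -142.9  127.1]
[ 447.8 -366. ] [78.9 63.8] 50.1
```

Run:
```python
from h import *
pick((453,-374.9),38,61,lift=180)
c,im=snap('buf2')
cv2.imwrite('pics/buf2.png',im[:,:,::-1])
place(HOLE['square'],70.9,61,above=180)
im=get_image('scene'); cv2.imwrite('pics/s2.png',cv2.resize(im[100:280,150:350,::-1],None,fx=3,fy=3))
```

```text
pre [ 453.3 -375.2   61.5]
open 30.9 [ 453.  -374.9   61. ]
lifted 31.6 [-0.21  0.46 -0.75] t 21.025
at rim [498.4 -52.9 101.5]
hit True [498.1 -53.   72.9] floor TCP 73 [0.2 0.3 4.6] t 25.0583
```

View pics/buf2.png

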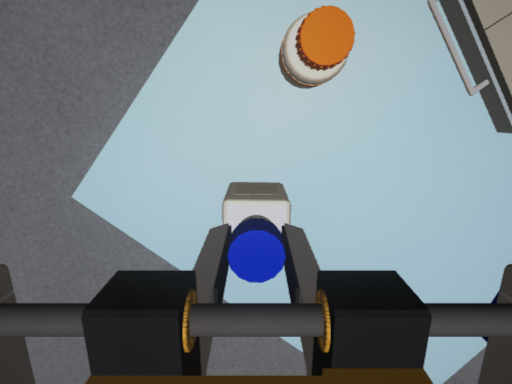

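View pics/s2.png

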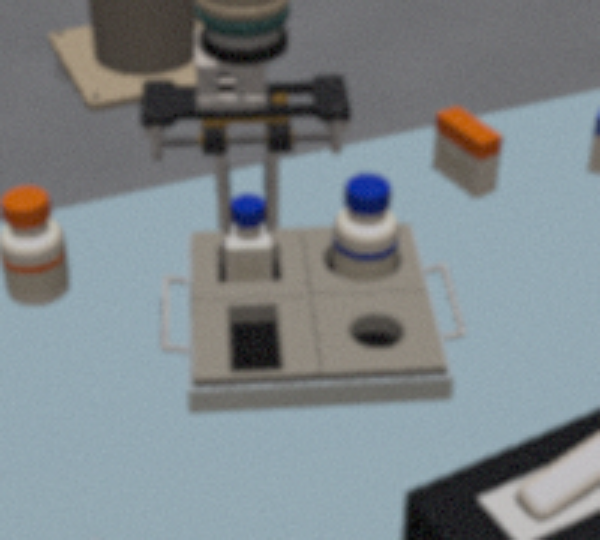

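The buffer bottle is held square to the jaws and went down to TCP 72.9, where 73 is the floor. Next is the supplement bottle.

Run:
```python
from h import *
leave(HOLE['square'])
look('sup1',(595.5,317.2),74,70.9,64)
```

```text
open 94.1 t 27.6667
blue [246 165] [263 183] [595.9 314.6] [21.7 23.3] 70.7
t 29.35 [595.9 316.  270.3]
```

View pics/sup1.png

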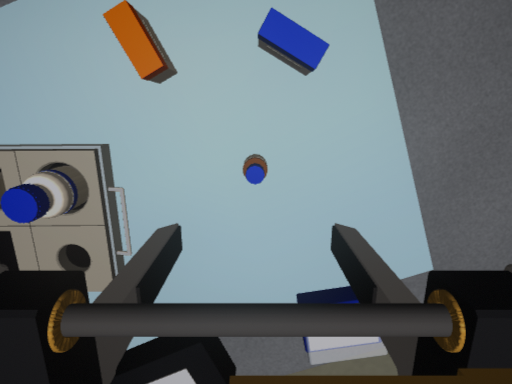

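The supplement cap is at (255,174), giving (595.9, 314.6) against (595.5, 317.2) from the top camera. I'll use the mean.

Run:
```python
from h import *
pick((595.7,315.9),70.9,47,lift=190)
c,im=snap('sup2')
place(HOLE['small'],70.9,47,above=190)
im=get_image('scene'); cv2.imwrite('pics/s3.png',cv2.resize(im[100:280,150:350,::-1],None,fx=3,fy=3))
```

```text
pre [596.1 316.1  47.6]
open 23.3 [595.7 315.9  46.9]
lifted 23.6 [-0.18  0.63 -0.49] t 34.0667
at rim [639.3  16.2  87.6]
hit True [639.1  16.1  58.8] floor TCP 59 [-0.3 -0.4  4.7] t 38.275
```

View pics/sup2.png

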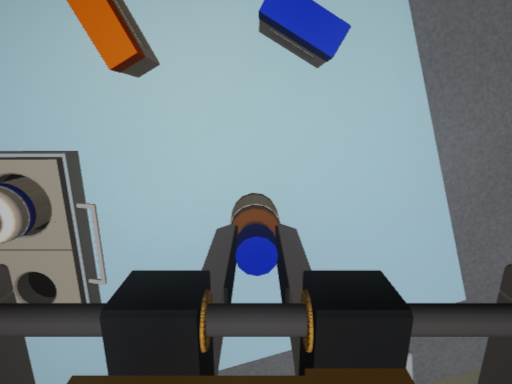

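View pics/s3.png

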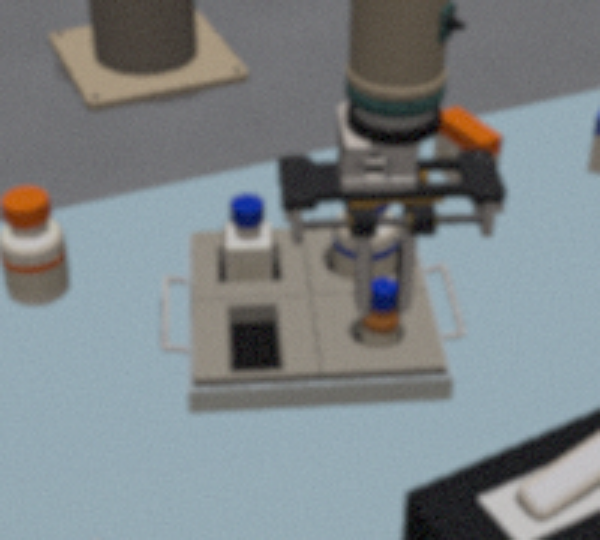

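The supplement bottle is down in its recess at TCP 58.8, where 59 is the floor. The slide box is next.

Run:
```python
from h import *
leave(HOLE['small'])
look('sl1',(462.3,406.5),70,131.7,70)
```

```text
open 93.5 t 41.0833
blue [246 144] [269 203] [461.9 407.1] [75.5 28.6] 41.1
t 42.9167 [463.  405.7 269.9]
```

View pics/sl1.png

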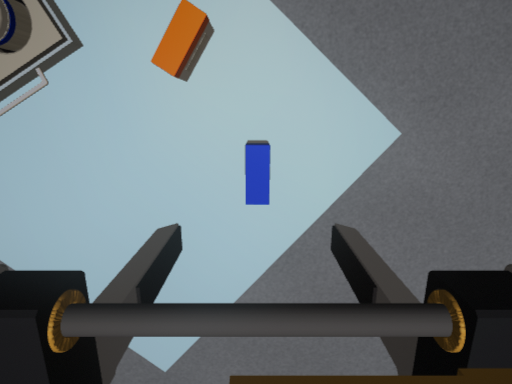

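The box top is at (257,174), giving (461.9, 407.1) with its long axis at 41.1°. I'll grasp across its 30 mm width.

Run:
```python
from h import *
pick((462.1,406.8),131.2,33,lift=170)
c,im=snap('sl2'); b=max((b for b in blobs(masks(im)['blue'],60) if 180<b[:,0].mean()<330),key=len); r=world(c,b,get_position()[2]+37); print(np.round(r[0],1),np.round(r[1],1),r[2],np.round(get_position(),1))
place(HOLE['slot'],70.9,33,above=170)
im=get_image('scene'); cv2.imwrite('pics/s4.png',cv2.resize(im[100:280,150:350,::-1],None,fx=3,fy=3))
```

```text
pre [462.4 407.1  33.6]
open 30.0 [462.1 406.8  32.9]
lifted 29.7 [ 0.45  0.54 -0.13] t 47.55
[454.1 400.5] [64.  30.3] 41.18782424926758 [461.9 406.6 169.5]
at rim [602.8 -88.6  73.6]
hit True [602.5 -88.6  44.9] floor TCP 45 [-0.6  2.   5.3] t 52.4
```

View pics/sl2.png

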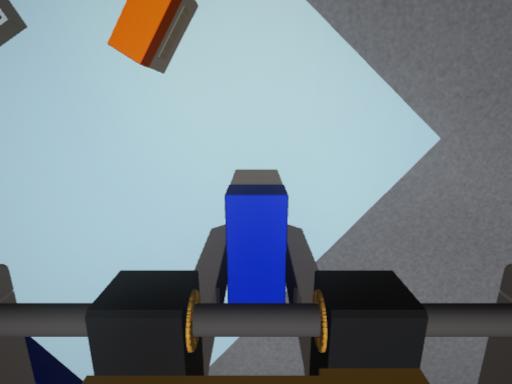

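View pics/s4.png

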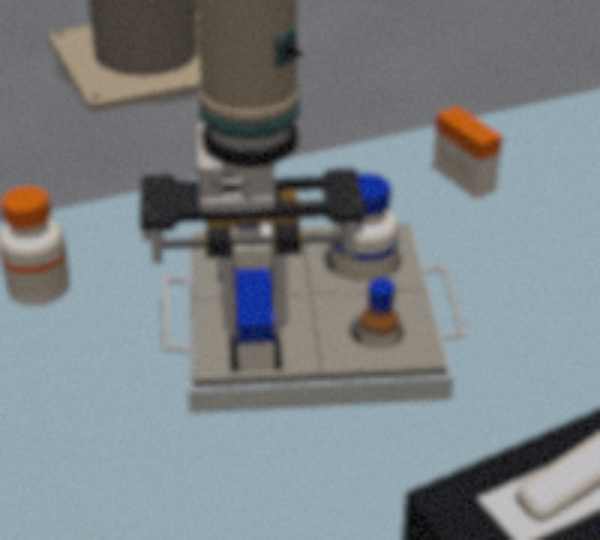

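The box is on the slot floor at TCP 44.9, where 45 is expected. The in-hand box measurement was cut off by the gripper bar in view, so I ignored it. I'll release, back off and check.

Run:
```python
from h import *
leave(HOLE['slot'],260)
move_to((568,-18,330),down(np.radians(70.7))); wait(0.3)
c,im=snap('fin_w')
m=masks(im)
for b in blobs(m['blue'],60):
    if 170<b[:,0].mean()<340 and b[:,1].mean()<240:
        print(b.min(0),b.max(0),*[np.round(world(c,b,z)[0],1) for z in (105,92,76,82)],np.round(world(c,b,82)[2]))
move_to((300,500,350),down(np.radians(70.9))); wait(0.3)
im=get_image('top'); cv2.imwrite('pics/fin_t.png',im[:,:,::-1]); c=camera_info('top')
m=masks(im)
for k in('blue','orange'):
  for b in blobs(m[k],15,2000):
    q=(b.min(0)+b.max(0))/2
    if 85<q[0]<420 and 110<q[1]<275: print(k,q,*[np.round(world(c,b,z)[0],1) for z in (105,92,76,80)])
im=get_image('scene'); cv2.imwrite('pics/fin_s.png',cv2.resize(im[100:280,80:380,::-1],None,fx=2.6,fy=2.6))
print(get_clock())
```

```text
open 94.0 t 55.425
[287 199] [302 214] [630.9  15.5] [635.2  15.8] [640.6  16.1] [638.6  16. ] 26.0
[208 181] [230 231] [597.2 -81.8] [600.5 -84.7] [604.5 -88.2] [603.  -86.9] 71.0
[202 117] [225 140] [497.1 -51.2] [497.2 -53.1] [497.2 -55.4] [497.2 -54.5] 69.0
[283 111] [316 144] [532.9  53.7] [534.1  55.2] [535.5  57.1] [535.   56.4] 53.0
blue [267.5 202.5] [495.1 -51.5] [496.3 -51.8] [497.8 -52.2] [497.4 -52.1]
blue [233. 191.] [533.4  53.4] [535.  54.] [536.9  54.7] [536.4  54.5]
blue [277.5 169. ] [597.9 -86.4] [600. -87.] [602.5 -87.8] [601.9 -87.6]
blue [244.5 158.5] [633.2  15.9] [635.6  16.2] [638.5  16.5] [637.8  16.5]
orange [176.  235.5] [402.8 229.9] [403.2 232. ] [403.7 234.7] [403.6 234. ]
orange [329. 227.] [ 415.2 -236.4] [ 415.7 -238.3] [ 416.4 -240.7] [ 416.2 -240.1]
58.7667
```

View pics/fin_w.png

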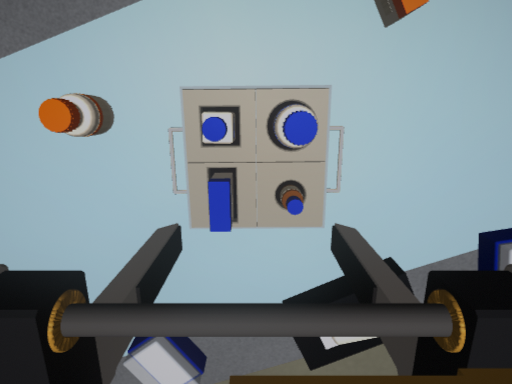

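View pics/fin_s.png

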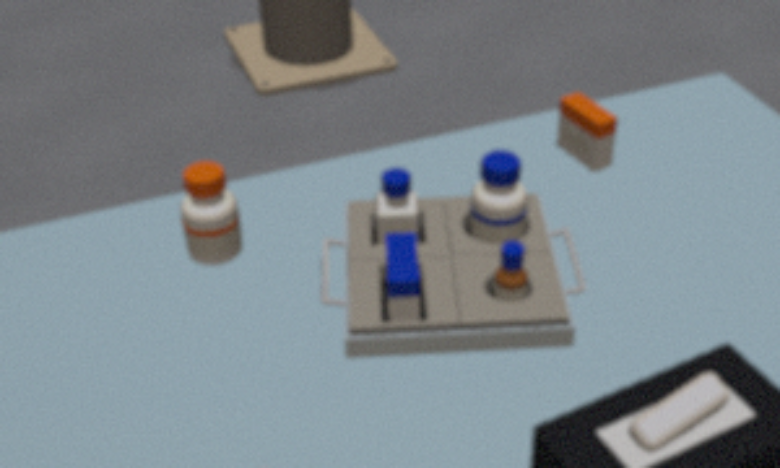

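All four items stand upright and centred in their recesses. The orange look-alikes are still at (176,235) and (329,227) in the top view, where they started. Handing in.

Run:
```python
from plant import *
print(get_opening(),get_position()); hand_in()
```

```text
93.82986997607898 [300.20831507 499.85500341 349.99857326]
the job is handed in; nothing more can be done
```

All four blue-marked items are packed and the job is handed in, at about 59 s on the robot's clock (limit 118 s). The order was medium bottle, buffer bottle, supplement bottle, slide box. I lowered each one until it touched the recess floor, then released it.

**Depth:** Each item touched down within 0.2 mm of the height expected for the recess floor.

**Position:** In the last top and wrist pictures all four stand upright within about 2 mm of their recess centres. The medium bottle's wrist reading is the exception, at about 3.3 mm, while the top camera puts it about 1.5 mm off. The recesses leave 7 mm all round.

**Look-alikes:** Both orange items are where they stood, within a pixel in the top view.

**Checks that failed or disagreed:** The top and wrist cameras differed by up to about 3 mm, so I used averages. One measurement of the slide box in the gripper was cut off by the gripper bar, and I did not use it.

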